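# Feed a sample tube into the reader by click lever

## Robot

A 6-joint arm with a two-finger parallel gripper is mounted at the origin on the work surface. World frame = base frame: x ahead of the robot, y to its left, z up, the work surface at z = 0. Lengths are in m, angles in degrees, forces in N, time in s.
With the tool pointing down it reaches from about 0.35 to 0.875 m from the base axis. Payload 4.2 kg.
Tool frame: the origin (TCP) lies between the finger pads; the fingertips stand 14 mm ahead of it and the grasp point (between the pads) lies 5 mm behind it; z points along the fingers, y is the line along which they close (so a half turn about z gives the same grasp; the last joint's range is limited). The gripper opens to 87 mm and grips with 3 to 60 N. Pads are 19 mm wide; open, the fingers measure 117 mm over their backs; the gripper's body (75 mm by 190 mm) begins 51 mm behind the grasp point.
Start: joints at [-62.074, 22.042, 0.453, 0, -68.411, -14.817], TCP at [0.142, -0.609, 0.237] pointing down, gripper open.
Joint ranges: [-179.83, 179.83], [-69.29, 118.12], [-61.27, 80.66], [-181.25, 117.63], [-171.15, -9.14], [-177.46, 177.46]. Speed limits (degrees/s): [159.86, 159.86, 180, 180, 180, 180].

## Interface

Orientations are given as a 3x3 rotation matrix whose columns are the frame's x, y, z axes.
In Python, from station import * gives the robot as it stands. The module is installed in compiled form; this text tells all that it offers.
- The arm moves only by the tool play_rows, never from a script. Its argument "steps" is a list of rows, each an object of numbers: "ax", "ay", "az": the turn, a rotation vector about the tool's x, y, z in degrees; "dx", "dy", "dz": the shift along the tool's x, y, z in mm; "claw": the finger opening in mm, from 0 to 87. A call has 1 to 20 rows; each row shifts and turns the commanded pose from where the row before left it, along the tool's axes as they then stand; what a row does not reach is not made up. A row lasts 1/10 s, in which the tool goes at most 50 mm and 8.59 degrees, less where a joint would pass 70% of its speed; a pose out of reach is approached as far as the arm can. A call with a gripper value outside its range is refused whole. The fingers move at their own pace and stop on an object; the grip force is fixed at half the most. Time passes only in rows, so rows that do not move let the fingers close. It gives the time, the measured TCP pose, the force, the opening and the grip force at its end, in the units of the state.
- sense(): the state, without advancing time (a new reading comes with each control period).
- capture(name): name is "side" or "top"; returns a dict with "frame" (400x640x3 uint8, blue, green, red), "range_z" (400x640 float32, m along the optical axis (not along the pixel's ray), 0 where there is no reading), "fx", "fy", "cx", "cy" (pixels), "k1" (the pictures are not rectified: a ray, as slopes to the right and down, at radius r is drawn at 1 + k1 r^2 times it, then the intrinsics apply), "xyz" and "rotation" of the camera in the world. Camera axes: x right, y down, z forward; pixel columns grow to the right and rows downward; lengths in m; the calibration is good to about 2 mm. A picture is of the moment at which its call begins.
- finish_job(): hands the job in; it is judged then, once.
The state is a dict: "time_s": time; "joints": joint angles; "joint_velocities": joint speeds; "effort": joint torques, N m; "tcp_pos": TCP position; "ee_rot": TCP orientation; "wrist_force": force on the tool from outside, world axes, zero at the start; "moment": the same for the moment, N m; "gripper_width": opening from 0.0 (shut) to 1.0 (fully open); "gripper_force": force on a finger pad.
Only numpy, scipy, OpenCV 4.12 (cv2) and the standard library are available. Lean on these libraries where they do the work, as an engineer would, in place of code of your own. Each camera call takes 0.05 s, during which the arm holds its last target. There are 200 camera calls.

## Task

Lay the sample tube flat in the two saddles of the tube reader's carriage, with its foot towards the low bridge and its longer, capped end away from it, and let go of it. Then take the reader's spring-return ratchet lever by its upright handle and advance it exactly four clicks from rest, feeling each click, without going over the fifth. The program finishes while the gripper is still holding the lever there, settled after the fourth click; leave the bottle, beaker and tube rack alone.

Things in the scene. Friction and masses are not known exactly. Their poses are not given: they have to be found in the camera images.
- tube: Loose sample tube, 115 mm long, about 60 g, lying on the bench. Round body 27 mm thick between a six-sided red cap (22 mm long) and a six-sided whitish foot (10 mm long), both 32 mm across flats, so it lies on flats, axis 16 mm up, and does not roll. Origin at mid-length on its underside; x runs along it towards the foot, cap at -x. The round part's middle is 6 mm towards +x.
- tube_mid (a point): Point on the tube's axis at mid-length.
- tube_cap (a point): Centre of the cap's outer end face, on the tube's axis, 57.5 mm from tube_mid.
- stand: Tube reader, a fixed off-white bench instrument, turned about z only: base x -120 to +130, y -165 to +155 mm from its origin (on the bench), 30 mm high. Carriage track along x at y -100 mm. Grey deck x -40 to +100, y -22 to +112 mm, 54 mm high, under the lever; lever pivot at x 50, y 30 mm.
- bridge (a point): Middle of the top of the reader's low bridge, which spans the carriage track at the stand's x +70 mm, 100 mm above the bench; 35 mm thick along the track, 96 mm wide, opening 72 mm wide and 60 mm high. The tube's foot starts short of it and goes under it as the lever advances.
- carriage (a joint): Travel of the carriage from rest along the stand's +x, towards and under the bridge, in m; the lever drives it, 60 mm per radian of lever. It needs no handling.
- carriage_seat (a point): Where tube_mid of a seated tube lies, 63 mm above the bench; moves with the carriage, axes as the stand's (x to the bridge). At rest at stand x -45, y -100 mm. The tube rests on two saddles, 22 mm long, 52 mm either side, floors 16 mm below this point. Between them 82 mm are free for fingers, down to a plate 24 mm below this point.
- saddle (a point): On the floor of the saddle nearer the bridge; the other is its mirror image. Side walls 18 mm high lean outwards, inner faces about 42 mm apart at the floor and 52 mm at the top. Outer end stops, 22 mm high (14 mm over the floor), 123 mm apart, leave the tube 4 mm at each end.
- lever (a joint): Ratchet lever angle, rad: 0 at rest stop, grows counter-clockwise from above, end 1.5. A spring of 4.5 N (at 0) to 6.5 N (at 1.5) at the handle always returns it; clicks do not lock it. A pawl passes pins 0.18 rad (20 mm at the handle) apart, the first at 0.15 to 0.35 rad. Meeting a pin, the push jumps 3 N above the spring's, then falls to 3 N below it past the pin: one click.
- handle (a point): On the axis of the lever's upright black handle, 20 mm below its top: a round post, 16 mm thick, top 147 mm above the bench, free for the fingers from 95 mm up, 110 mm from the pivot. At rest it lies from the pivot in the direction 2.094 rad (120 degrees) counter-clockwise from the stand's +x.
- index: Aluminium index plate under the lever, a fixed sector with seven upright steel pins, 7 mm thick, on a 60 mm radius. Origin on the lever's pivot axis, 54 mm up; its x axis points at the first pin, the others follow counter-clockwise every 0.18 rad. Its angle differs each time. After four clicks the lever points between the fourth and fifth pin.
- bottle: Glass bottle with a blue cap, 86 mm in diameter, 200 mm high; bystander. Origin at the centre of its base.
- beaker: Empty glass beaker, 100 mm in diameter, 120 mm high; bystander. Origin at the centre of its base.
- rack: Green tube rack, 100 x 190 mm, 125 mm high over the caps of its tubes; bystander. Origin at the centre of its base.
There are look-alikes about, which are no part of the job. Of the things like the tube, leave any that is blue or turquoise; of the rest the smaller one is meant.

How it is judged:
By the outcome, as a careful person would: the job done as asked, in the order asked, and still so for the second after the job is handed in, while the arm keeps its last pose, push and grip.
It also fails if it takes over 72 s, if anything falls off the work surface, if the arm or the gripper's body presses on something with over 40 N, if the wrist force passes 120 N, or if a joint passes its speed limit or range.

## Working session

There is one attempt and no reset: what is moved stays moved. The work goes in short steps, Python scripts to look and compute and a tool call to move; the robot and the scene stay as the last step left them, time stands still between calls to the robot, and variables do not carry over. Pictures are saved under pics/ and viewed, at most 10 in all, crops included, and the job is handed in when it is done.

Besides the shell and the picture viewer there is one more tool, called after ">>>" by a JSON object that holds its "method" and its "body", one argument or row to a line. play_rows: Moves the arm, as the interface text tells. Its arguments: {"type":"object","properties":{"steps":{"type":"array"}},"required":["steps"]}

```bash
mkdir -p pics; cat > h.py <<'E'
from station import *
import numpy as np, cv2
def K(c): return np.array([[c['fx'],0,c['cx']],[0,c['fy'],c['cy']],[0,0,1.]])
def rays(c,uv):
    uv=np.asarray(uv,float).reshape(-1,1,2)
    n=cv2.undistortPoints(uv,K(c),np.array([c['k1'],0,0,0,0.])).reshape(-1,2)
    return np.c_[n,np.ones(len(n))]
def plane(c,uv,z):
    d=rays(c,uv)@np.array(c['rotation']).T; o=np.array(c['xyz'])
    return o+d*((z-o[2])/d[:,2])[:,None]
def cloud(c):
    v,u=np.mgrid[0:400,0:640]; d=rays(c,np.c_[u.ravel(),v.ravel()])*c['range_z'].reshape(-1,1)
    return (d@np.array(c['rotation']).T+np.array(c['xyz'])).reshape(400,640,3)
def proj(c,P):
    q=(np.atleast_2d(P)-np.array(c['xyz']))@np.array(c['rotation'])
    return cv2.projectPoints(q,np.zeros(3),np.zeros(3),K(c),np.array([c['k1'],0,0,0,0.]))[0].reshape(-1,2)
E
python3 - <<'E'
from h import *
import pickle
for n in('top','side'):
    c=capture(n); cv2.imwrite(f'pics/{n}0.png',c['frame']); pickle.dump(c,open(n+'.pkl','wb'))
    print(n,np.round(c['xyz'],3),np.round(c['rotation'],3).tolist(),c['fx'],c['k1'])
s=sense();print(s['time_s'],s['tcp_pos'],np.round(s['ee_rot'],3),s['gripper_width'])
E
```

```text
top [ 0.239 -0.014  1.445] [[-0.054, -0.975, 0.216], [-0.999, 0.052, -0.013], [0.002, -0.216, -0.976]] 416.3026935279428 0.015774171323614777
side [-0.091  0.781  0.691] [[-0.795, -0.299, 0.528], [-0.607, 0.421, -0.674], [-0.021, -0.856, -0.516]] 415.6324792873012 -0.06493972936166674
0.1 [ 0.14166182 -0.60820579  0.23558296] [[-0.974 -0.227 -0.001]
 [-0.227  0.974  0.002]
 [ 0.     0.002 -1.   ]] 1.0000271779676957
```

View pics/top0.png

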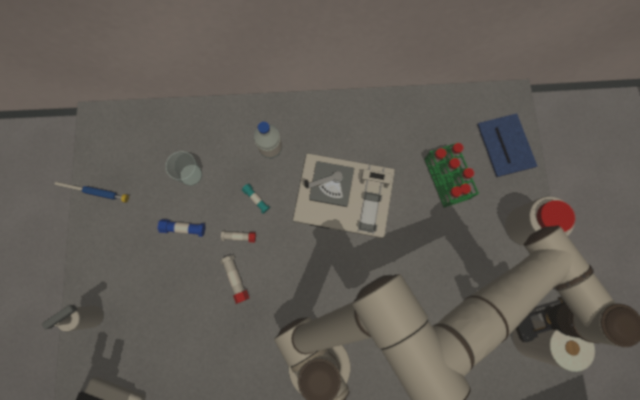

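View pics/side0.png

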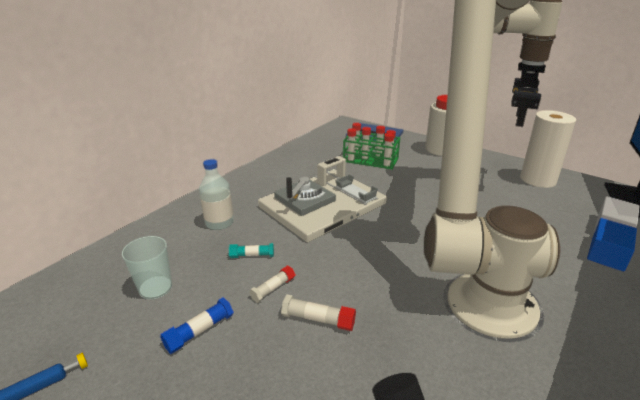

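Tube-like candidates in the top view: small red/white (238,237), large red/white (235,278), blue (181,228), turquoise (256,198). Excluding blue and turquoise, the smaller of the other two is the one at (238,237), which is at (273,283) in the side view. I'll check it in a crop and measure.

```bash
python3 - <<'E'
from h import *
import pickle
t=pickle.load(open('top.pkl','rb'));s=pickle.load(open('side.pkl','rb'))
def cr(c,x,y,w,h,f): return cv2.resize(c['frame'][y:y+h,x:x+w],None,fx=f,fy=f,interpolation=cv2.INTER_CUBIC)
a=cr(t,215,215,50,100,3);b=cr(t,285,145,125,100,6.4)[:, :800]
A=np.zeros((600,800,3),np.uint8)
A[:300,:400]=cr(t,290,148,110,92,5)[:300,:400] if 0 else cv2.resize(t['frame'][148:240,290:400],(400,300))
A[:300,400:]=cv2.resize(s['frame'][150:243,255:390],(400,300),interpolation=cv2.INTER_CUBIC)
A[300:,:400]=cv2.resize(t['frame'][220:310,190:310],(400,300),interpolation=cv2.INTER_CUBIC)
A[300:,400:]=cv2.resize(s['frame'][255:345,240:360],(400,300),interpolation=cv2.INTER_CUBIC)
cv2.imwrite('pics/crop1.png',A)
for n,c,(x,y,w,h),zz in(('top',t,(215,225,45,20),0),('side',s,(245,262,52,40),0)):
    P=cloud(c); f=c['frame'].astype(int)
    m=np.zeros((400,640),bool);m[y:y+h,x:x+w]=1
    hsv=cv2.cvtColor(c['frame'],cv2.COLOR_BGR2HSV).astype(int)
    red=m&(hsv[...,1]>120)&((hsv[...,0]<12)|(hsv[...,0]>168))
    tube=m&(P[...,2]>0.012)
    br=m&((hsv[...,2]>130)|red)
    for k,q in(('red',red),('z',tube),('br',br)):
        v,u=np.nonzero(q)
        if len(u)<5: print(n,k,len(u));continue
        W=plane(c,np.c_[u,v],0.016); r=cv2.minAreaRect((W[:,:2]*1000).astype(np.float32))
        print(n,k,len(u),'rect mm',np.round(r[0],1),np.round(r[1],1),round(r[2],1),'mean',np.round(W.mean(0)[:2]*1000,1),'depthmean',np.round(P[q].mean(0)*1000,1))
for n,c in(('top',t),('side',s)):
    P=cloud(c); box=(P[...,0]>.3)&(P[...,0]<.75)&(P[...,1]>-.3)&(P[...,1]<.2)
    b=box&(abs(P[...,2]-.03)<.007)
    b=cv2.morphologyEx(b.astype(np.uint8),cv2.MORPH_OPEN,np.ones((2,2)))>0
    r=cv2.minAreaRect((P[b][:,:2]*1000).astype(np.float32)); print(n,'base',b.sum(),r, np.round(P[b].mean(0),3))
    a=box&(P[...,2]>.02); k=cv2.morphologyEx(a.astype(np.uint8),cv2.MORPH_OPEN,np.ones((3,3)))
    r=cv2.minAreaRect((P[k>0][:,:2]*1000).astype(np.float32)); print(n,'all>20mm',r)
    hi=box&(P[...,2]>.115)&(P[...,2]<.17); print('hi',hi.sum(),np.round(np.median(P[hi],0)*1000,1) if hi.any() else '')
    d=box&(abs(P[...,2]-.054)<.006); print('deck',d.sum(),cv2.minAreaRect((P[d][:,:2]*1000).astype(np.float32)) if d.any() else '')
E
```

```text
top red 55 rect mm [432.4 206.6] [20.9 27.6] 86.9 mean [432.5 207.7] depthmean [430.7 205.7  29.4]
top z 303 rect mm [438.3 249.2] [127.4  45.1] 88.7 mean [438.8 253.7] depthmean [436.2 250.   36.1]
top br 203 rect mm [435.  254.7] [117.3  27.6] 86.9 mean [437.1 249.5] depthmean [435.4 247.2  28.6]
side red 125 rect mm [433.7 203.6] [27.8 57.3] 56.9 mean [433.8 202.2] depthmean [426.1 210.6  25.7]
side z 659 rect mm [442.8 247.9] [120.8 128.9] 33.2 mean [434.1 254.7] depthmean [418.  270.5  36.7]
side br 1327 rect mm [452.8 252.3] [128.8 143. ] 38.9 mean [447.8 250.9] depthmean [446.6 252.3  18.1]
top base 3808 ((538.1133422851562, -96.81344604492188), (403.9554748535156, 471.04095458984375), 33.889015197753906) [ 0.542 -0.108  0.034]
top all>20mm ((584.9052734375, -36.561859130859375), (491.98956298828125, 254.41085815429688), 75.64109802246094)
hi 294 [733.  129.9 138.9]
deck 1367 ((619.3148803710938, -39.551727294921875), (498.32659912109375, 175.334228515625), 57.18119812011719)
side base 2855 ((410.6802978515625, 310.5884094238281), (493.6522216796875, 1283.2763671875), 25.80382537841797) [ 0.53  -0.047  0.033]
side all>20mm ((581.702392578125, -33.08331298828125), (492.00311279296875, 255.12911987304688), 76.71820831298828)
hi 474 [730.4 144.7 136.7]
deck 1061 ((585.7526245117188, -15.921905517578125), (472.435302734375, 204.6195526123047), 72.52635192871094)
```

View pics/crop1.png

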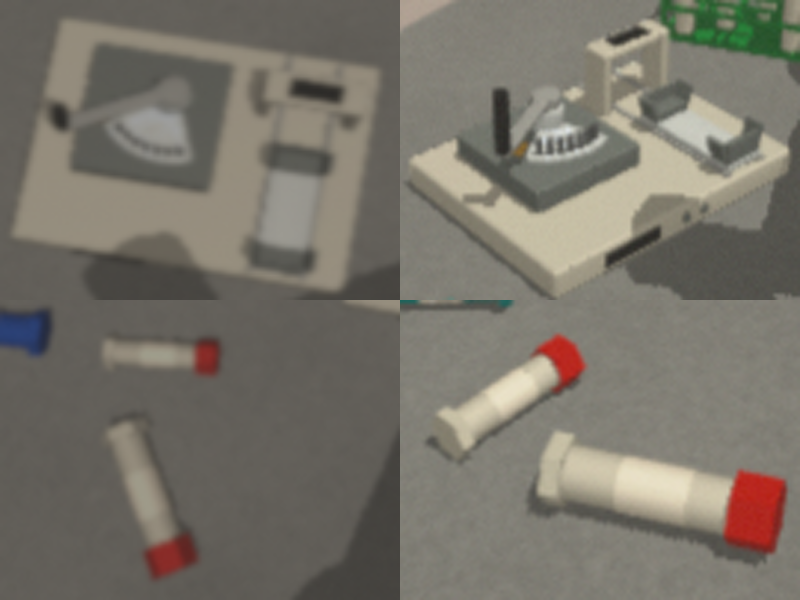

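The crop confirms the choice. In the lower-left panel the small red-capped tube runs from its foot at left (about px 222,325) to its cap at right (about px 255,327), clearly smaller than the other red-capped one. The reader shows its base, handle at (306,184), bridge at (377,178) and carriage at (370,205). Next is one finer measurement.

```bash
cat > m.py <<'E'
from h import *
def tube(c,roi,z=.016):
    x,y,w,h=roi; f=c['frame'].astype(float); hsv=cv2.cvtColor(c['frame'],cv2.COLOR_BGR2HSV).astype(int)
    m=np.zeros((400,640),bool);m[y:y+h,x:x+w]=1
    bg=np.median(f[y:y+h,x:x+w].reshape(-1,3),0)
    red=m&(hsv[...,1]>120)&((hsv[...,0]<12)|(hsv[...,0]>168))
    fg=m&((f[...,2]>bg[2]+25)); 
    n,l,st,_=cv2.connectedComponentsWithStats((fg|red).astype(np.uint8)); k=1+np.argmax(st[1:,4]); v,u=np.nonzero(l==k)
    W=plane(c,np.c_[u,v],z)[:,:2]*1000; mu=W.mean(0); d=np.linalg.svd(W-mu,full_matrices=False)[2][0]
    vr,ur=np.nonzero(red); R=plane(c,np.c_[ur,vr],z)[:,:2].mean(0)*1000
    if d@(R-mu)>0:d=-d
    t=(W-mu)@d; e=np.array([-d[1],d[0]]);s=(W-mu)@e
    lo,hi=t.min(),t.max(); mid=mu+d*(lo+hi)/2
    return mid,np.degrees(np.arctan2(d[1],d[0])),hi-lo,np.ptp(s)
E
python3 - <<'E'
from m import *
import pickle
t=pickle.load(open('top.pkl','rb'));s=pickle.load(open('side.pkl','rb'))
print('tube',tube(t,(212,222,50,30)), tube(s,(245,262,54,42)))
for c,n,roi in((t,'top',(285,145,120,100)),(s,'side',(250,150,142,90))):
    x,y,w,h=roi; f=c['frame'].astype(float)+1
    m=np.zeros((400,640),bool);m[y:y+h,x:x+w]=1
    tan=(m&(f[...,2]/f[...,0]>1.17)).astype(np.uint8)
    nn,l,st,_=cv2.connectedComponentsWithStats(tan); k=1+np.argmax(st[1:,4]); 
    cn=max(cv2.findContours((l==k).astype(np.uint8),cv2.RETR_EXTERNAL,cv2.CHAIN_APPROX_NONE)[0],key=cv2.contourArea)
    hull=cv2.convexHull(cn)[:,0].astype(float)
    W=plane(c,hull,.03)[:,:2]*1000
    r=cv2.minAreaRect(W.astype(np.float32)); print(n,'base',np.round(r[0],1),np.round(r[1],1),round(r[2],2)); 
    print(cv2.approxPolyDP(cv2.convexHull(cn),2.5,True)[:,0].tolist())
    g=c['frame'][y:y+h,x:x+w].max(2); dk=(g<(45 if n=='top' else 50)).astype(np.uint8)
    nn,l,st,ce=cv2.connectedComponentsWithStats(dk)
    for i in range(1,nn):
        if st[i,4]>8: print(n,'dark',st[i]+np.array([x,y,0,0,0]),np.round(ce[i]+[x,y],1), np.round(plane(c,[ce[i]+[x,y]],.147)*1000))
    P=cloud(c)
    for nm,lo,hi in(('bridge',.09,.11),):
        q=m&(P[...,2]>lo)&(P[...,2]<hi); print(n,nm,q.sum(),np.round(np.median(P[q],0)*1000))
P=cloud(t); q=(P[...,2]>.17)&(P[...,2]<.23);q[:,:240]=0;q[:,300:]=0;q[:100]=0;q[170:]=0
print('bottle',np.round(np.median(P[q],0)*1000)); q=(P[...,2]>.09)&(P[...,2]<.16);q[:,:410]=0;q[:,480:]=0;q[210:]=0;print('rack',np.round(P[q].min(0),3),np.round(P[q].max(0),3))
E
```

```text
tube (array([438.08632961, 255.06877633]), np.float64(82.95727213307778), np.float64(117.49612605961929), np.float64(28.67333444512591)) (array([440.67061793, 247.66412358]), np.float64(83.84414483121786), np.float64(126.20896641062905), np.float64(47.84672872778795))
top base [ 561.8 -119.1] [317.3 249.5] 76.15
[[307, 154], [393, 170], [383, 236], [294, 220]]
top bridge 355 [ 603. -216.  100.]
side base [ 576.3 -153.9] [424.7 342.4] 76.13
[[386, 197], [381, 205], [312, 239], [300, 237], [261, 208], [258, 202], [319, 163], [339, 156]]
side dark [288 180   3  17  38] [289.  188.8] [[545.  57. 147.]]
side dark [326 222  16   9  20] [334.  225.6] [[351. 129. 147.]]
side bridge 287 [ 600. -198.  100.]
bottle [754. 136. 199.]
rack [ 0.506 -0.557  0.09 ] [ 0.703 -0.42   0.133]
```

>>> {"method": "play_rows", "body": {
  "steps": [
    {"dx":-43,"dy":14.5,"dz":-5.5},
    {"dx":-43,"dy":14.5,"dz":-5.5},
    {"dx":-43,"dy":14.5,"dz":-5.5},
    {"dx":-43,"dy":14.5,"dz":-5.5},
    {"dx":-43,"dy":14.5,"dz":-5.5},
    {"dx":-43,"dy":14.5,"dz":-5.5},
    {"dx":-43,"dy":14.5,"dz":-5.5},
    {"dx":-43,"dy":14.5,"dz":-5.5},
    {"dx":-17,"dy":43},
    {"dx":-17,"dy":43},
    {"dx":-17,"dy":43},
    {"dx":-17,"dy":43},
    {"dx":-17,"dy":43},
    {"dx":-17,"dy":43},
    {"dx":-17,"dy":43}
  ]
}}

```text
invalid input at $.steps[0]: expected keys ax, ay, az, dx, dy, dz, claw
```

>>> {"method": "play_rows", "body": {
  "steps": [
    {"dx":-2.5,"dy":45},
    {"dx":-2.5,"dy":45},
    {"dx":-2.5,"dy":45},
    {"dx":-2.5,"dy":45},
    {"dx":-2.5,"dy":45},
    {"dx":-2.5,"dy":45},
    {"dx":-2.5,"dy":45},
    {"dx":-2.5,"dy":45},
    {"az":-7.8},
    {"az":-7.8},
    {"az":-7.8},
    {"az":-7.8},
    {"az":-7.8},
    {"az":-7.8},
    {"az":-7.8},
    {"az":-7.8},
    {"az":-7.5},
    {}
  ]
}}

```text
invalid input at $.steps[0]: expected keys ax, ay, az, dx, dy, dz, claw
```

```bash
cat >> h.py <<'E'
YAW=np.radians(-13.85); O=np.array([.5581,-.113])
def st(x,y,z): # stand mm -> world m
    c,s=np.cos(YAW),np.sin(YAW); return np.array([O[0]+(c*x-s*y)/1e3,O[1]+(s*x+c*y)/1e3,z/1e3])
def to(xyz,yaw=None):
    s=sense();R=np.array(s['ee_rot']); p=np.array(s['tcp_pos'])
    y0=np.degrees(np.arctan2(R[1,0],R[0,0]))
    print('t',s['time_s'],'tcp',np.round(p,4),'yaw',round(y0,2),'tilt',np.round(R[:,2],3),'F',np.round(s['wrist_force'],1),'w',round(87*s['gripper_width'],1),s['gripper_force'],'| delta tool mm',np.round(R.T@(np.array(xyz)-p)*1e3,1),'az',None if yaw is None else round(-((yaw-y0+180)%360-180),2))
E
python3 - <<'E'
from h import *
import pickle
to([.438,.2545,.017],-97)
t=pickle.load(open('top.pkl','rb'));s=pickle.load(open('side.pkl','rb'))
H=[st(-5,125.3,z) for z in(147,95)]
B=[st(70+a,-100+b,100) for a,b in((17.5,48),(17.5,-48),(-17.5,-48),(-17.5,48))]
S=[st(-45+a,-100+b,65) for a,b in((63,26),(63,-26),(-63,-26),(-63,26))]
D=[st(a,b,54) for a,b in((100,112),(100,-22),(-40,-22),(-40,112))]
Q=[st(a,b,30) for a,b in((130,155),(130,-165),(-120,-165),(-120,155))]
u=np.radians(83);d=np.array([np.cos(u),np.sin(u),0]);n=np.array([-d[1],d[0],0]);m=np.array([.438,.2545,.016])
T=[m+d*a*.0575+n*b*.016 for a,b in((1,1),(1,-1),(-1,-1),(-1,1))]
out=[]
for c,(x,y,w,h),(x2,y2,w2,h2) in((t,(285,145,120,100),(212,218,55,40)),(s,(255,145,135,100),(240,255,60,50))):
    def dr(x,y,w,h,f):
        im=cv2.resize(c['frame'][y:y+h,x:x+w],None,fx=f,fy=f,interpolation=cv2.INTER_CUBIC)
        for L,col in((H,(255,0,255)),(B,(0,255,255)),(S,(0,255,0)),(D,(255,255,0)),(Q,(0,0,255)),(T,(0,255,0))):
            p=((proj(c,L)-[x-.5,y-.5])*f).astype(int); cv2.polylines(im,[p],True,col,1)
        return im
    A=np.zeros((300,800,3),np.uint8); i=dr(x,y,w,h,3);A[:300,:i.shape[1]]=i; j=dr(x2,y2,w2,h2,6); A[:j.shape[0],420:420+j.shape[1]]=j; out.append(A)
cv2.imwrite('pics/ov.png',np.vstack(out))
E
```

```text
t 0.1 tcp [ 0.1417 -0.6082  0.2356] yaw -166.9 tilt [-0.001  0.002 -1.   ] F [-0.2 -0.6  0.6] w 87.0 0.0 | delta tool mm [-484.2  772.6  220. ] az -69.9
```

View pics/ov.png

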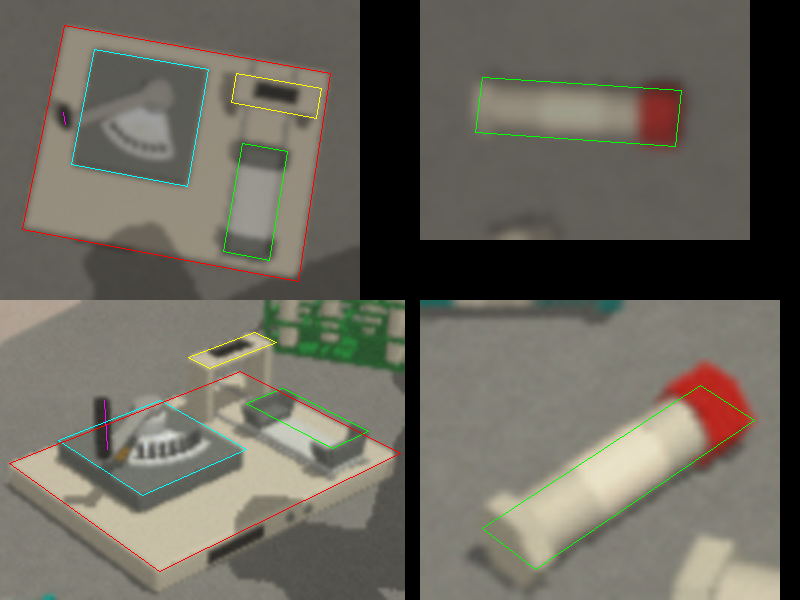

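The overlay shows the model of the base, deck, bridge, handle and carriage on the image edges in both views, and the tube outline fits to about 1 mm. Every row needs all seven keys, so I'll resend the moves.

>>> {"method": "play_rows", "body": {
  "steps": [
    {"ax":0,"ay":0,"az":0,"dx":-43,"dy":14.5,"dz":-5.5,"claw":87},
    {"ax":0,"ay":0,"az":0,"dx":-43,"dy":14.5,"dz":-5.5,"claw":87},
    {"ax":0,"ay":0,"az":0,"dx":-43,"dy":14.5,"dz":-5.5,"claw":87},
    {"ax":0,"ay":0,"az":0,"dx":-43,"dy":14.5,"dz":-5.5,"claw":87},
    {"ax":0,"ay":0,"az":0,"dx":-43,"dy":14.5,"dz":-5.5,"claw":87},
    {"ax":0,"ay":0,"az":0,"dx":-43,"dy":14.5,"dz":-5.5,"claw":87},
    {"ax":0,"ay":0,"az":0,"dx":-43,"dy":14.5,"dz":-5.5,"claw":87},
    {"ax":0,"ay":0,"az":0,"dx":-43,"dy":14.5,"dz":-5.5,"claw":87},
    {"ax":0,"ay":0,"az":0,"dx":-17,"dy":43,"dz":0,"claw":87},
    {"ax":0,"ay":0,"az":0,"dx":-17,"dy":43,"dz":0,"claw":87},
    {"ax":0,"ay":0,"az":0,"dx":-17,"dy":43,"dz":0,"claw":87},
    {"ax":0,"ay":0,"az":0,"dx":-17,"dy":43,"dz":0,"claw":87},
    {"ax":0,"ay":0,"az":0,"dx":-17,"dy":43,"dz":0,"claw":87},
    {"ax":0,"ay":0,"az":0,"dx":-17,"dy":43,"dz":0,"claw":87},
    {"ax":0,"ay":0,"az":0,"dx":-17,"dy":43,"dz":0,"claw":87}
  ]
}}

```text
time_s: 1.6
tcp_pos: [0.4978, -0.0956, 0.2803]
ee_rot: [[-0.974, -0.227, -0.0], [-0.227, 0.974, 0.0], [0.0, 0.0, -1.0]]
wrist_force: [0.5, 0.1, 0.5]
gripper_width: 1.005
gripper_force: 0.0
```

>>> {"method": "play_rows", "body": {
  "steps": [
    {"ax":0,"ay":0,"az":0,"dx":-2.5,"dy":45,"dz":0,"claw":87},
    {"ax":0,"ay":0,"az":0,"dx":-2.5,"dy":45,"dz":0,"claw":87},
    {"ax":0,"ay":0,"az":0,"dx":-2.5,"dy":45,"dz":0,"claw":87},
    {"ax":0,"ay":0,"az":0,"dx":-2.5,"dy":45,"dz":0,"claw":87},
    {"ax":0,"ay":0,"az":0,"dx":-2.5,"dy":45,"dz":0,"claw":87},
    {"ax":0,"ay":0,"az":0,"dx":-2.5,"dy":45,"dz":0,"claw":87},
    {"ax":0,"ay":0,"az":0,"dx":-2.5,"dy":45,"dz":0,"claw":87},
    {"ax":0,"ay":0,"az":0,"dx":-2.5,"dy":45,"dz":0,"claw":87},
    {"ax":0,"ay":0,"az":-7,"dx":0,"dy":0,"dz":0,"claw":87},
    {"ax":0,"ay":0,"az":-7,"dx":0,"dy":0,"dz":0,"claw":87},
    {"ax":0,"ay":0,"az":-7,"dx":0,"dy":0,"dz":0,"claw":87},
    {"ax":0,"ay":0,"az":-7,"dx":0,"dy":0,"dz":0,"claw":87},
    {"ax":0,"ay":0,"az":-7,"dx":0,"dy":0,"dz":0,"claw":87},
    {"ax":0,"ay":0,"az":-7,"dx":0,"dy":0,"dz":0,"claw":87},
    {"ax":0,"ay":0,"az":-7,"dx":0,"dy":0,"dz":0,"claw":87},
    {"ax":0,"ay":0,"az":-7,"dx":0,"dy":0,"dz":0,"claw":87},
    {"ax":0,"ay":0,"az":-7,"dx":0,"dy":0,"dz":0,"claw":87},
    {"ax":0,"ay":0,"az":-7,"dx":0,"dy":0,"dz":0,"claw":87}
  ]
}}

```text
time_s: 3.4
tcp_pos: [0.4357, 0.2574, 0.2801]
ee_rot: [[-0.115, -0.993, -0.001], [-0.993, 0.115, -0.001], [0.001, 0.001, -1.0]]
wrist_force: [0.0, -0.2, 0.5]
gripper_width: 0.998
gripper_force: 0.0
```

```bash
python3 - <<'E'
from h import *
to([.438,.255,.017],-97)
E
```

```text
t 3.4 tcp [0.4357 0.2574 0.2801] yaw -96.61 tilt [-0.001 -0.001 -1.   ] F [ 0.  -0.2  0.5] w 86.8 0.0 | delta tool mm [  2.   -2.8 263.1] az 0.39
```

>>> {"method": "play_rows", "body": {
  "steps": [
    {"ax":0,"ay":0,"az":0.4,"dx":2,"dy":-3,"dz":40,"claw":87},
    {"ax":0,"ay":0,"az":0,"dx":0,"dy":0,"dz":45,"claw":87},
    {"ax":0,"ay":0,"az":0,"dx":0,"dy":0,"dz":45,"claw":87},
    {"ax":0,"ay":0,"az":0,"dx":0,"dy":0,"dz":45,"claw":87},
    {"ax":0,"ay":0,"az":0,"dx":0,"dy":0,"dz":40,"claw":87},
    {"ax":0,"ay":0,"az":0,"dx":0,"dy":0,"dz":20,"claw":87},
    {"ax":0,"ay":0,"az":0,"dx":0,"dy":0,"dz":15,"claw":87},
    {"ax":0,"ay":0,"az":0,"dx":0,"dy":0,"dz":8,"claw":87},
    {"ax":0,"ay":0,"az":0,"dx":0,"dy":0,"dz":5,"claw":87},
    {"ax":0,"ay":0,"az":0,"dx":0,"dy":0,"dz":0,"claw":87}
  ]
}}

```text
time_s: 4.4
tcp_pos: [0.4387, 0.2552, 0.0174]
ee_rot: [[-0.127, -0.992, -0.0], [-0.992, 0.127, -0.0], [0.0, 0.0, -1.0]]
wrist_force: [0.2, 0.6, -0.7]
gripper_width: 1.0
gripper_force: 0.0
```

>>> {"method": "play_rows", "body": {
  "steps": [
    {"ax":0,"ay":0,"az":0,"dx":0,"dy":0,"dz":0,"claw":40},
    {"ax":0,"ay":0,"az":0,"dx":0,"dy":0,"dz":0,"claw":35},
    {"ax":0,"ay":0,"az":0,"dx":0,"dy":0,"dz":0,"claw":30},
    {"ax":0,"ay":0,"az":0,"dx":0,"dy":0,"dz":0,"claw":20},
    {"ax":0,"ay":0,"az":0,"dx":0,"dy":0,"dz":0,"claw":20},
    {"ax":0,"ay":0,"az":0,"dx":0,"dy":0,"dz":0,"claw":20},
    {"ax":0,"ay":0,"az":0,"dx":0,"dy":0,"dz":0,"claw":20},
    {"ax":0,"ay":0,"az":0,"dx":0,"dy":0,"dz":0,"claw":20},
    {"ax":0,"ay":0,"az":0,"dx":0,"dy":0,"dz":0,"claw":20},
    {"ax":0,"ay":0,"az":0,"dx":0,"dy":0,"dz":0,"claw":20}
  ]
}}

```text
time_s: 5.4
tcp_pos: [0.4387, 0.2553, 0.0175]
ee_rot: [[-0.127, -0.992, -0.0], [-0.992, 0.127, -0.0], [0.0, 0.0, -1.0]]
wrist_force: [-0.4, -0.5, 1.6]
gripper_width: 0.299
gripper_force: 30.0
```

>>> {"method": "play_rows", "body": {
  "steps": [
    {"ax":0,"ay":0,"az":0,"dx":0,"dy":0,"dz":-10,"claw":20},
    {"ax":0,"ay":0,"az":0,"dx":0,"dy":0,"dz":-30,"claw":20},
    {"ax":0,"ay":0,"az":0,"dx":0,"dy":0,"dz":-40,"claw":20},
    {"ax":0,"ay":0,"az":0,"dx":0,"dy":0,"dz":-40,"claw":20},
    {"ax":0,"ay":0,"az":0,"dx":0,"dy":0,"dz":-40,"claw":20},
    {"ax":0,"ay":0,"az":0,"dx":0,"dy":0,"dz":-40,"claw":20},
    {"ax":0,"ay":0,"az":0,"dx":0,"dy":0,"dz":-30,"claw":20},
    {"ax":0,"ay":0,"az":0,"dx":0,"dy":0,"dz":-10,"claw":20}
  ]
}}

```text
time_s: 6.2
tcp_pos: [0.4397, 0.256, 0.262]
ee_rot: [[-0.127, -0.992, 0.006], [-0.992, 0.127, 0.005], [-0.006, -0.005, -1.0]]
wrist_force: [0.2, -0.7, 0.3]
gripper_width: 0.3
gripper_force: 30.0
```

>>> {"method": "play_rows", "body": {
  "steps": [
    {"ax":0,"ay":0,"az":0,"dx":20,"dy":-5,"dz":0,"claw":20},
    {"ax":0,"ay":0,"az":0,"dx":40,"dy":-10,"dz":0,"claw":20},
    {"ax":0,"ay":0,"az":0,"dx":40,"dy":-10,"dz":0,"claw":20},
    {"ax":0,"ay":0,"az":0,"dx":40,"dy":-10,"dz":0,"claw":20},
    {"ax":0,"ay":0,"az":0,"dx":40,"dy":-10,"dz":0,"claw":20},
    {"ax":0,"ay":0,"az":0,"dx":40,"dy":-10,"dz":0,"claw":20},
    {"ax":0,"ay":0,"az":0,"dx":40,"dy":-10,"dz":0,"claw":20},
    {"ax":0,"ay":0,"az":0,"dx":40,"dy":-10,"dz":0,"claw":20},
    {"ax":0,"ay":0,"az":0,"dx":40,"dy":-10,"dz":0,"claw":20},
    {"ax":0,"ay":0,"az":0,"dx":40,"dy":-10,"dz":0,"claw":20},
    {"ax":0,"ay":0,"az":0,"dx":40,"dy":-10,"dz":0,"claw":20},
    {"ax":0,"ay":0,"az":0,"dx":24,"dy":-4,"dz":0,"claw":20}
  ]
}}

```text
time_s: 7.4
tcp_pos: [0.4897, -0.2013, 0.2563]
ee_rot: [[-0.129, -0.992, -0.003], [-0.992, 0.129, 0.001], [-0.0, 0.003, -1.0]]
wrist_force: [-0.4, 1.1, -0.6]
gripper_width: 0.297
gripper_force: 30.0
```

>>> {"method": "play_rows", "body": {
  "steps": [
    {"ax":0,"ay":0,"az":4,"dx":0,"dy":0,"dz":0,"claw":20},
    {"ax":0,"ay":0,"az":7,"dx":0,"dy":0,"dz":0,"claw":20},
    {"ax":0,"ay":0,"az":7,"dx":0,"dy":0,"dz":0,"claw":20},
    {"ax":0,"ay":0,"az":7,"dx":0,"dy":0,"dz":0,"claw":20},
    {"ax":0,"ay":0,"az":7,"dx":0,"dy":0,"dz":0,"claw":20},
    {"ax":0,"ay":0,"az":7,"dx":0,"dy":0,"dz":0,"claw":20},
    {"ax":0,"ay":0,"az":7,"dx":0,"dy":0,"dz":0,"claw":20},
    {"ax":0,"ay":0,"az":7,"dx":0,"dy":0,"dz":0,"claw":20},
    {"ax":0,"ay":0,"az":7,"dx":0,"dy":0,"dz":0,"claw":20},
    {"ax":0,"ay":0,"az":7,"dx":0,"dy":0,"dz":0,"claw":20},
    {"ax":0,"ay":0,"az":7,"dx":0,"dy":0,"dz":0,"claw":20},
    {"ax":0,"ay":0,"az":7,"dx":0,"dy":0,"dz":0,"claw":20},
    {"ax":0,"ay":0,"az":7,"dx":0,"dy":0,"dz":0,"claw":20},
    {"ax":0,"ay":0,"az":7,"dx":0,"dy":0,"dz":0,"claw":20},
    {"ax":0,"ay":0,"az":1.5,"dx":0,"dy":0,"dz":0,"claw":20},
    {"ax":0,"ay":0,"az":0,"dx":0,"dy":0,"dz":0,"claw":20}
  ]
}}

```text
time_s: 9.0
tcp_pos: [0.49, -0.1988, 0.2569]
ee_rot: [[-0.972, 0.237, -0.001], [0.237, 0.972, 0.0], [0.002, 0.0, -1.0]]
wrist_force: [0.1, -0.0, -0.3]
gripper_width: 0.303
gripper_force: 30.0
```

```bash
python3 - <<'E'
from h import *
to(st(-45,-100,64.5),-193.85)
c=capture('side');s=sense();p=np.array(s['tcp_pos']);R=np.array(s['ee_rot'])
d=-R[:,0];n=R[:,1];ax=p+[0,0,-.0015]
T=[ax+d*a*.0575+n*b*.016 for a,b in((1,1),(1,-1),(-1,-1),(-1,1))]
q=proj(c,T);x,y=(q.mean(0)-[55,40]).astype(int)
im=cv2.resize(c['frame'][y:y+100,x:x+110],None,fx=6,fy=6,interpolation=cv2.INTER_CUBIC)
cv2.polylines(im,[((q-[x-.5,y-.5])*6).astype(int)],True,(0,255,0),1);print(x,y)
cv2.imwrite('pics/held.png',im)
E
```

```text
t 9.0 tcp [ 0.49   -0.1988  0.2569] yaw 166.3 tilt [-0.001  0.    -1.   ] F [ 0.1 -0.  -0.3] w 26.4 29.98814284801483 | delta tool mm [ -0.9  -0.4 192.4] az 0.15
304 85
```

View pics/held.png

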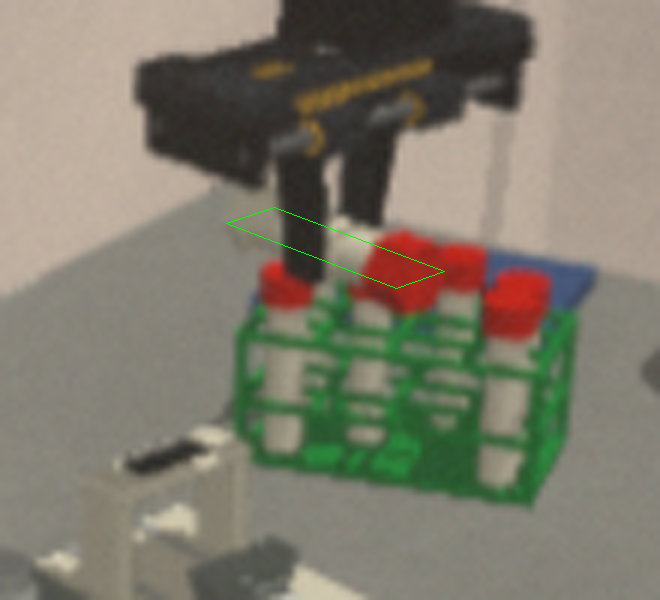

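The tube is held where expected: cap at (405,270) towards the robot, foot at left towards the bridge. Now I'll lower it into the saddles.

>>> {"method": "play_rows", "body": {
  "steps": [
    {"ax":0,"ay":0,"az":0.2,"dx":-1,"dy":-0.4,"dz":15,"claw":20},
    {"ax":0,"ay":0,"az":0,"dx":0,"dy":0,"dz":30,"claw":20},
    {"ax":0,"ay":0,"az":0,"dx":0,"dy":0,"dz":35,"claw":20},
    {"ax":0,"ay":0,"az":0,"dx":0,"dy":0,"dz":35,"claw":20},
    {"ax":0,"ay":0,"az":0,"dx":0,"dy":0,"dz":25,"claw":20},
    {"ax":0,"ay":0,"az":0,"dx":0,"dy":0,"dz":15,"claw":20},
    {"ax":0,"ay":0,"az":0,"dx":0,"dy":0,"dz":10,"claw":20},
    {"ax":0,"ay":0,"az":0,"dx":0,"dy":0,"dz":6,"claw":20},
    {"ax":0,"ay":0,"az":0,"dx":0,"dy":0,"dz":6,"claw":20},
    {"ax":0,"ay":0,"az":0,"dx":0,"dy":0,"dz":6,"claw":20},
    {"ax":0,"ay":0,"az":0,"dx":0,"dy":0,"dz":4,"claw":20},
    {"ax":0,"ay":0,"az":0,"dx":0,"dy":0,"dz":0,"claw":20}
  ]
}}

```text
time_s: 10.25
tcp_pos: [0.4911, -0.1996, 0.0703]
ee_rot: [[-0.97, 0.242, -0.0], [0.242, 0.97, 0.0], [0.0, -0.0, -1.0]]
wrist_force: [-0.2, 0.0, -1.2]
gripper_width: 0.302
gripper_force: 30.0
```

>>> {"method": "play_rows", "body": {
  "steps": [
    {"ax":0,"ay":0,"az":0,"dx":0,"dy":0,"dz":2,"claw":20},
    {"ax":0,"ay":0,"az":0,"dx":0,"dy":0,"dz":2,"claw":20},
    {"ax":0,"ay":0,"az":0,"dx":0,"dy":0,"dz":0,"claw":20},
    {"ax":0,"ay":0,"az":0,"dx":0,"dy":0,"dz":0,"claw":20}
  ]
}}

```text
time_s: 10.65
tcp_pos: [0.4914, -0.1996, 0.0666]
ee_rot: [[-0.97, 0.242, 0.0], [0.242, 0.97, -0.0], [-0.0, -0.0, -1.0]]
wrist_force: [-0.0, -0.3, -0.9]
gripper_width: 0.299
gripper_force: 30.0
```

```bash
python3 - <<'E'
from h import *
to(st(-45,-100,64.5),-193.85)
c=capture('side')
cv2.imwrite('pics/low.png',cv2.resize(c['frame'][130:230,300:410],None,fx=6,fy=6,interpolation=cv2.INTER_CUBIC))
E
```

```text
t 10.65 tcp [ 0.4914 -0.1996  0.0666] yaw 166.01 tilt [ 0. -0. -1.] F [-0.  -0.3 -0.9] w 26.0 29.987814724445343 | delta tool mm [1.  0.  2.1] az -0.14
```

View pics/low.png

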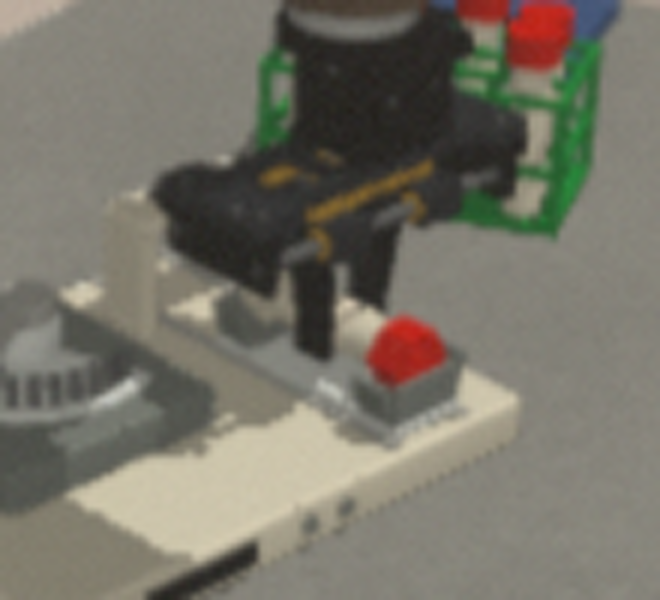

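The cap (405,350) sits inside the near saddle and no contact is felt. I'll go down 1 mm at a time until it lands.

>>> {"method": "play_rows", "body": {
  "steps": [
    {"ax":0,"ay":0,"az":0,"dx":0.6,"dy":0,"dz":1,"claw":20},
    {"ax":0,"ay":0,"az":0,"dx":0,"dy":0,"dz":0,"claw":20}
  ]
}}

```text
time_s: 10.9
tcp_pos: [0.4906, -0.1994, 0.0655]
ee_rot: [[-0.97, 0.242, -0.0], [0.242, 0.97, 0.0], [0.0, 0.0, -1.0]]
wrist_force: [0.8, 0.2, -0.8]
gripper_width: 0.3
gripper_force: 30.0
```

>>> {"method": "play_rows", "body": {
  "steps": [
    {"ax":0,"ay":0,"az":0,"dx":0,"dy":0,"dz":1,"claw":20},
    {"ax":0,"ay":0,"az":0,"dx":0,"dy":0,"dz":0,"claw":20}
  ]
}}

```text
time_s: 11.1
tcp_pos: [0.4908, -0.1995, 0.0645]
ee_rot: [[-0.97, 0.242, 0.0], [0.242, 0.97, -0.0], [-0.0, -0.0, -1.0]]
wrist_force: [0.7, -0.3, -0.8]
gripper_width: 0.298
gripper_force: 30.0
```

>>> {"method": "play_rows", "body": {
  "steps": [
    {"ax":0,"ay":0,"az":0,"dx":0,"dy":0,"dz":0.8,"claw":20},
    {"ax":0,"ay":0,"az":0,"dx":0,"dy":0,"dz":0,"claw":20}
  ]
}}

```text
time_s: 11.3
tcp_pos: [0.4909, -0.1995, 0.0645]
ee_rot: [[-0.97, 0.241, 0.0], [0.241, 0.97, -0.0], [-0.0, -0.0, -1.0]]
wrist_force: [-1.3, 0.8, 4.3]
gripper_width: 0.301
gripper_force: 30.0
```

>>> {"method": "play_rows", "body": {
  "steps": [
    {"ax":0,"ay":0,"az":0,"dx":0,"dy":0,"dz":0.8,"claw":20},
    {"ax":0,"ay":0,"az":0,"dx":0,"dy":0,"dz":0,"claw":20}
  ]
}}

```text
time_s: 11.5
tcp_pos: [0.4909, -0.1995, 0.0644]
ee_rot: [[-0.97, 0.241, 0.0], [0.241, 0.97, -0.0], [-0.0, -0.0, -1.0]]
wrist_force: [-3.0, 1.7, 9.4]
gripper_width: 0.305
gripper_force: 30.0
```

Landed at 9 N upward, at the expected height. Now I'll ease off, open and rise.

>>> {"method": "play_rows", "body": {
  "steps": [
    {"ax":0,"ay":0,"az":0,"dx":0,"dy":0,"dz":-1.2,"claw":20},
    {"ax":0,"ay":0,"az":0,"dx":0,"dy":0,"dz":0,"claw":32},
    {"ax":0,"ay":0,"az":0,"dx":0,"dy":0,"dz":0,"claw":50},
    {"ax":0,"ay":0,"az":0,"dx":0,"dy":0,"dz":0,"claw":60},
    {"ax":0,"ay":0,"az":0,"dx":0,"dy":0,"dz":0,"claw":60},
    {"ax":0,"ay":0,"az":0,"dx":0,"dy":0,"dz":0,"claw":60},
    {"ax":0,"ay":0,"az":0,"dx":0,"dy":0,"dz":-5,"claw":60},
    {"ax":0,"ay":0,"az":0,"dx":0,"dy":0,"dz":-15,"claw":60},
    {"ax":0,"ay":0,"az":0,"dx":0,"dy":0,"dz":-40,"claw":60},
    {"ax":0,"ay":0,"az":0,"dx":0,"dy":0,"dz":-45,"claw":60},
    {"ax":0,"ay":0,"az":0,"dx":0,"dy":0,"dz":-45,"claw":60},
    {"ax":0,"ay":0,"az":0,"dx":0,"dy":0,"dz":-20,"claw":60},
    {"ax":0,"ay":0,"az":0,"dx":0,"dy":0,"dz":0,"claw":60}
  ]
}}

```text
time_s: 12.8
tcp_pos: [0.4926, -0.1999, 0.2386]
ee_rot: [[-0.97, 0.241, 0.009], [0.241, 0.97, -0.002], [-0.009, 0.001, -1.0]]
wrist_force: [-0.5, 0.6, 0.5]
gripper_width: 0.686
gripper_force: 0.0
```

```bash
python3 - <<'E'
from h import *
to(st(-5,125.3,127-5))
c=capture('side');t=capture('top')
A=np.zeros((500,800,3),np.uint8)
u=st(-45,-100,63);d=st(1,0,0)-st(0,0,0);d/=np.linalg.norm(d);n=np.array([-d[1],d[0],0])
T=[u+d*a*.0575+n*b*.016 for a,b in((1,1),(1,-1),(-1,-1),(-1,1))]
for k,(c,x,y) in enumerate(((c,330,150),(t,335,160))):
    im=cv2.resize(c['frame'][y:y+83,x:x+66],None,fx=6,fy=6,interpolation=cv2.INTER_CUBIC)
    cv2.polylines(im,[((proj(c,T)-[x-.5,y-.5])*6).astype(int)],True,(0,255,0),1)
    A[:498,k*400:k*400+396]=im
cv2.imwrite('pics/placed.png',A)
# pin angles from first top picture
import pickle
c0=pickle.load(open('top.pkl','rb')); s0=pickle.load(open('side.pkl','rb'))
for nm,q in(('top',c0),('side',s0)):
    g=cv2.GaussianBlur(q['frame'],(0,0),.6).mean(2).astype(np.float32)
    r=[]
    for a in np.arange(90,240,1.5):
        v=[]
        P=[st(50+60*np.cos(np.radians(a)),30+60*np.sin(np.radians(a)),z) for z in(58,62,66)]
        for p in proj(q,P): v.append(cv2.getRectSubPix(g,(1,1),tuple(map(float,p)))[0,0])
        r.append((a,int(np.mean(v))))
    print(nm,' '.join(f'{a:.0f}:{v}' for a,v in r))
E
```

```text
t 12.8 tcp [ 0.4926 -0.1999  0.2386] yaw 166.04 tilt [ 0.009 -0.002 -1.   ] F [-0.5  0.6  0.5] w 59.7 0.0 | delta tool mm [-36.3 225.3 117.1] az None
top 90:87 92:87 93:87 94:87 96:86 98:87 99:88 100:89 102:93 104:96 105:101 106:105 108:108 110:111 111:113 112:114 114:114 116:114 117:113 118:113 120:113 122:115 123:117 124:118 126:119 128:116 129:113 130:110 132:108 134:108 135:111 136:112 138:113 140:116 141:116 142:115 144:116 146:116 147:116 148:117 150:116 152:115 153:114 154:115 156:116 158:117 159:119 160:120 162:119 164:117 165:118 166:119 168:121 170:123 171:124 172:122 174:120 176:119 177:119 178:119 180:121 182:122 183:121 184:120 186:120 188:119 189:121 190:122 192:121 194:120 195:119 196:118 198:119 200:122 201:125 202:126 204:127 206:122 207:117 208:111 210:104 212:98 213:94 214:91 216:90 218:89 219:89 220:89 222:89 224:89 225:89 226:90 228:91 230:92 231:94 232:97 234:99 236:103 237:106 238:109
side 90:45 92:45 93:45 94:50 96:55 98:61 99:75 100:89 102:101 104:110 105:119 106:119 108:116 110:112 111:106 112:100 114:97 116:96 117:100 118:106 120:121 122:138 123:150 124:161 126:158 128:152 129:138 130:124 132:121 134:121 135:136 136:150 138:145 140:138 141:127 142:120 144:124 146:131 147:141 148:142 150:132 152:124 153:118 154:121 156:131 158:135 159:134 160:128 162:120 164:119 165:121 166:125 168:130 170:130 171:127 172:122 174:119 176:116 177:117 178:118 180:118 182:117 183:114 184:113 186:112 188:113 189:115 190:117 192:118 194:120 195:124 196:127 198:129 200:131 201:134 202:135 204:131 206:128 207:125 208:124 210:123 212:122 213:121 214:123 216:126 218:130 219:133 220:137 222:141 224:145 225:149 226:152 228:153 230:154 231:154 232:155 234:153 236:151 237:150 238:148
```

View pics/placed.png

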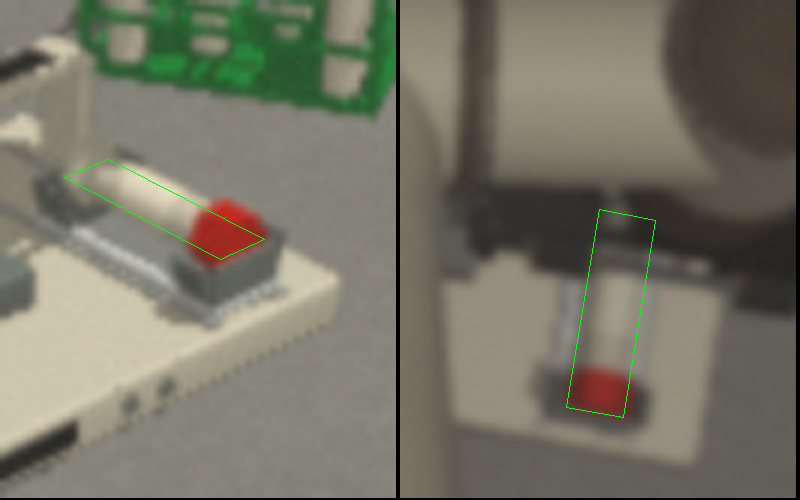

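The tube is seated as planned: the outline matches in the side view and the cap at (230,235) is within the near saddle. The side-view scan puts the pins at stand angles of about 132.5, 142.8, 153, 163.4 and 174 degrees, so the lever should end near 168.6 degrees, 0.85 rad. Next is the handle.

>>> {"method": "play_rows", "body": {
  "steps": [
    {"ax":0,"ay":0,"az":-4,"dx":0,"dy":0,"dz":0,"claw":60},
    {"ax":0,"ay":0,"az":-8,"dx":0,"dy":0,"dz":0,"claw":60},
    {"ax":0,"ay":0,"az":-8,"dx":0,"dy":0,"dz":0,"claw":60},
    {"ax":0,"ay":0,"az":-8,"dx":0,"dy":0,"dz":0,"claw":60},
    {"ax":0,"ay":0,"az":-8,"dx":0,"dy":0,"dz":0,"claw":60},
    {"ax":0,"ay":0,"az":-8,"dx":0,"dy":0,"dz":0,"claw":60},
    {"ax":0,"ay":0,"az":-8,"dx":0,"dy":0,"dz":0,"claw":60},
    {"ax":0,"ay":0,"az":-8,"dx":0,"dy":0,"dz":0,"claw":60},
    {"ax":0,"ay":0,"az":-8,"dx":0,"dy":0,"dz":0,"claw":60},
    {"ax":0,"ay":0,"az":-8,"dx":0,"dy":0,"dz":0,"claw":60},
    {"ax":0,"ay":0,"az":-8,"dx":0,"dy":0,"dz":0,"claw":60},
    {"ax":0,"ay":0,"az":-8,"dx":0,"dy":0,"dz":0,"claw":60},
    {"ax":0,"ay":0,"az":-8,"dx":0,"dy":0,"dz":0,"claw":60},
    {"ax":0,"ay":0,"az":-8,"dx":0,"dy":0,"dz":0,"claw":60},
    {"ax":0,"ay":0,"az":-8,"dx":0,"dy":0,"dz":0,"claw":60},
    {"ax":0,"ay":0,"az":-8,"dx":0,"dy":0,"dz":0,"claw":60}
  ]
}}

```text
time_s: 14.5
tcp_pos: [0.4897, -0.1992, 0.232]
ee_rot: [[0.347, -0.938, -0.004], [-0.938, -0.347, 0.001], [-0.002, 0.004, -1.0]]
wrist_force: [0.1, -0.1, -0.7]
gripper_width: 0.689
gripper_force: 0.0
```

>>> {"method": "play_rows", "body": {
  "steps": [
    {"ax":0,"ay":0,"az":0,"dx":-15,"dy":-12,"dz":0,"claw":60},
    {"ax":0,"ay":0,"az":0,"dx":-30,"dy":-25,"dz":0,"claw":60},
    {"ax":0,"ay":0,"az":0,"dx":-30,"dy":-25,"dz":0,"claw":60},
    {"ax":0,"ay":0,"az":0,"dx":-30,"dy":-25,"dz":0,"claw":60},
    {"ax":0,"ay":0,"az":0,"dx":-30,"dy":-25,"dz":0,"claw":60},
    {"ax":0,"ay":0,"az":0,"dx":-25,"dy":-20,"dz":0,"claw":60},
    {"ax":0,"ay":0,"az":0,"dx":-15,"dy":-13,"dz":0,"claw":60},
    {"ax":0,"ay":0,"az":0,"dx":0,"dy":0,"dz":0,"claw":60},
    {"ax":0,"ay":0,"az":0,"dx":0,"dy":0,"dz":0,"claw":60}
  ]
}}

```text
time_s: 15.4
tcp_pos: [0.5665, 0.0143, 0.233]
ee_rot: [[0.342, -0.94, -0.003], [-0.94, -0.342, -0.001], [-0.0, 0.003, -1.0]]
wrist_force: [-0.9, -0.6, -0.4]
gripper_width: 0.687
gripper_force: 0.0
```

```bash
python3 - <<'E'
from h import *
print(st(-5,125.3,122),st(50,30,122))
to(st(-5,125.3,122),-73.85);print(np.round(sense()['joints'],1))
E
```

```text
[0.58323979 0.0098539  0.122     ] [ 0.61382771 -0.09584127  0.122     ]
t 15.4 tcp [0.5665 0.0143 0.233 ] yaw -69.98 tilt [-0.003 -0.001 -1.   ] F [-0.9 -0.6 -0.4] w 59.7 0.0 | delta tool mm [  9.9 -14.5 111. ] az 3.87
[ 17.8  16.6  -8.1  -0.  -65.4   2.2]
```

>>> {"method": "play_rows", "body": {
  "steps": [
    {"ax":0,"ay":0,"az":0,"dx":10,"dy":-14.5,"dz":0,"claw":60},
    {"ax":0,"ay":0,"az":3.9,"dx":0,"dy":0,"dz":15,"claw":60},
    {"ax":0,"ay":0,"az":0,"dx":0,"dy":0,"dz":30,"claw":60},
    {"ax":0,"ay":0,"az":0,"dx":0,"dy":0,"dz":20,"claw":60},
    {"ax":0,"ay":0,"az":0,"dx":0,"dy":0,"dz":15,"claw":60},
    {"ax":0,"ay":0,"az":0,"dx":0,"dy":0,"dz":10,"claw":60},
    {"ax":0,"ay":0,"az":0,"dx":0,"dy":0,"dz":10,"claw":60},
    {"ax":0,"ay":0,"az":0,"dx":0,"dy":0,"dz":8,"claw":60},
    {"ax":0,"ay":0,"az":0,"dx":0,"dy":0,"dz":3,"claw":60},
    {"ax":0,"ay":0,"az":0,"dx":0,"dy":0,"dz":0,"claw":60}
  ]
}}

```text
time_s: 16.4
tcp_pos: [0.5841, 0.01, 0.123]
ee_rot: [[0.277, -0.961, -0.0], [-0.961, -0.277, -0.0], [0.0, 0.0, -1.0]]
wrist_force: [0.3, 0.3, -0.1]
gripper_width: 0.692
gripper_force: 0.0
```

```bash
python3 - <<'E'
from h import *
to(st(-5,125.3,122),-73.85)
c=capture('side')
im=cv2.resize(c['frame'][130:230,240:350],None,fx=6,fy=6,interpolation=cv2.INTER_CUBIC)
p=((proj(c,[sense()['tcp_pos']])-[239.5,129.5])*6).astype(int)[0];cv2.circle(im,tuple(map(int,p)),4,(0,255,0),1)
cv2.imwrite('pics/hand.png',im)
E
```

```text
t 16.4 tcp [0.5841 0.01   0.123 ] yaw -73.9 tilt [-0. -0. -1.] F [ 0.3  0.3 -0.1] w 60.2 0.0 | delta tool mm [-0.1  0.9  1. ] az -0.05
```

View pics/hand.png

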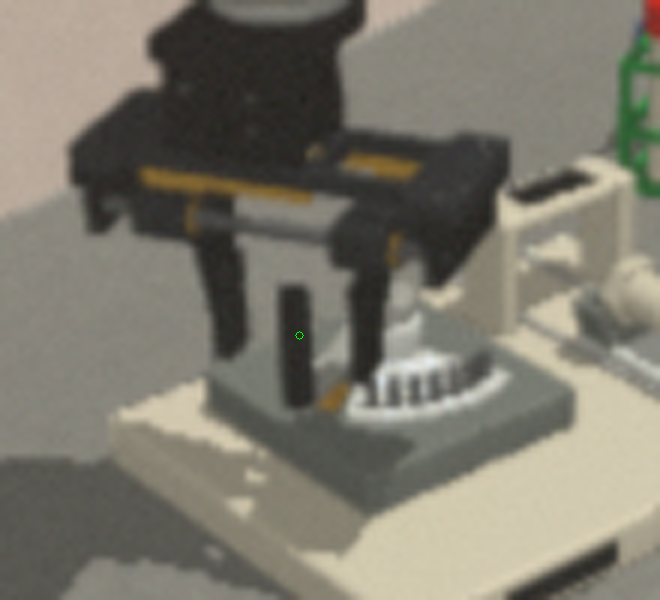

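The handle (295,345) stands between the open fingers at the TCP mark. I'll close on it.

>>> {"method": "play_rows", "body": {
  "steps": [
    {"ax":0,"ay":0,"az":0,"dx":0,"dy":0.8,"dz":1,"claw":40},
    {"ax":0,"ay":0,"az":0,"dx":0,"dy":0,"dz":0,"claw":25},
    {"ax":0,"ay":0,"az":0,"dx":0,"dy":0,"dz":0,"claw":20},
    {"ax":0,"ay":0,"az":0,"dx":0,"dy":0,"dz":0,"claw":8},
    {"ax":0,"ay":0,"az":0,"dx":0,"dy":0,"dz":0,"claw":8},
    {"ax":0,"ay":0,"az":0,"dx":0,"dy":0,"dz":0,"claw":8},
    {"ax":0,"ay":0,"az":0,"dx":0,"dy":0,"dz":0,"claw":8},
    {"ax":0,"ay":0,"az":0,"dx":0,"dy":0,"dz":0,"claw":8}
  ]
}}

```text
time_s: 17.25
tcp_pos: [0.5849, 0.0104, 0.1223]
ee_rot: [[0.278, -0.961, 0.003], [-0.961, -0.278, 0.001], [0.0, -0.003, -1.0]]
wrist_force: [4.3, 2.3, -2.3]
gripper_width: 0.172
gripper_force: 30.0
```

```bash
cat >> h.py <<'E'
def lev():
    s=sense();p=np.array(s['tcp_pos'])[:2]-st(50,30,0)[:2];a=np.arctan2(p[1],p[0])
    th=(a-YAW-2*np.pi/3+np.pi)%(2*np.pi)-np.pi; e=np.array([np.cos(a),np.sin(a)]);t=np.array([-e[1],e[0]]);F=np.array(s['wrist_force'])[:2]
    print('t',s['time_s'],'lever',round(th,4),'r mm',round(1e3*np.hypot(*p),1),'Ft',round(F@t,2),'Fr',round(F@e,2),'Fz',round(s['wrist_force'][2],1))
E
python3 -c "
from h import *
lev();to(st(-5,125.3,122),-73.85)"
```

```text
t 17.25 lever -0.0157 r mm 110.1 Ft -4.74 Fr 1.08 Fz -2.3
t 17.25 tcp [0.5849 0.0104 0.1223] yaw -73.87 tilt [ 0.003  0.001 -1.   ] F [ 4.3  2.3 -2.3] w 15.0 30.007221275009215 | delta tool mm [0.1 1.7 0.3] az -0.02
```

>>> {"method": "play_rows", "body": {
  "steps": [
    {"ax":0,"ay":0,"az":-1.042,"dx":0.02,"dy":2,"dz":0,"claw":8},
    {"ax":0,"ay":0,"az":-1.042,"dx":0.02,"dy":2,"dz":0,"claw":8},
    {"ax":0,"ay":0,"az":0,"dx":0,"dy":0,"dz":0,"claw":8}
  ]
}}

```text
time_s: 17.55
tcp_pos: [0.58, 0.0089, 0.1223]
ee_rot: [[0.313, -0.95, 0.002], [-0.95, -0.313, 0.0], [0.0, -0.002, -1.0]]
wrist_force: [4.3, 1.0, -3.3]
gripper_width: 0.177
gripper_force: 30.0
```

>>> {"method": "play_rows", "body": {
  "steps": [
    {"ax":0,"ay":0,"az":-1.042,"dx":0.02,"dy":2,"dz":0,"claw":8},
    {"ax":0,"ay":0,"az":-1.042,"dx":0.02,"dy":2,"dz":0,"claw":8},
    {"ax":0,"ay":0,"az":-1.042,"dx":0.02,"dy":2,"dz":0,"claw":8},
    {"ax":0,"ay":0,"az":0,"dx":0,"dy":0,"dz":0,"claw":8}
  ]
}}

```text
time_s: 17.95
tcp_pos: [0.5743, 0.0067, 0.1223]
ee_rot: [[0.364, -0.931, 0.001], [-0.931, -0.364, 0.0], [0.0, -0.001, -1.0]]
wrist_force: [4.8, 1.0, -3.1]
gripper_width: 0.173
gripper_force: 30.0
```

```bash
python3 -c "
from h import *
lev()"
```

```text
t 17.95 lever 0.0856 r mm 109.9 Ft -4.8 Fr -0.78 Fz -3.1
```

>>> {"method": "play_rows", "body": {
  "steps": [
    {"ax":0,"ay":0,"az":-1.042,"dx":0.02,"dy":2,"dz":0,"claw":8},
    {"ax":0,"ay":0,"az":0,"dx":0,"dy":0,"dz":0,"claw":8}
  ]
}}

```text
time_s: 18.15
tcp_pos: [0.5725, 0.006, 0.1223]
ee_rot: [[0.381, -0.925, 0.001], [-0.925, -0.381, 0.0], [0.0, -0.001, -1.0]]
wrist_force: [5.5, 1.2, -2.8]
gripper_width: 0.173
gripper_force: 30.0
```

>>> {"method": "play_rows", "body": {
  "steps": [
    {"ax":0,"ay":0,"az":-1.042,"dx":0.02,"dy":2,"dz":0,"claw":8},
    {"ax":0,"ay":0,"az":0,"dx":0,"dy":0,"dz":0,"claw":8}
  ]
}}

```text
time_s: 18.35
tcp_pos: [0.5707, 0.0052, 0.1223]
ee_rot: [[0.397, -0.918, 0.001], [-0.918, -0.397, 0.0], [0.0, -0.001, -1.0]]
wrist_force: [5.2, 0.5, -3.0]
gripper_width: 0.175
gripper_force: 30.0
```

>>> {"method": "play_rows", "body": {
  "steps": [
    {"ax":0,"ay":0,"az":-1.042,"dx":0.02,"dy":2,"dz":0,"claw":8},
    {"ax":0,"ay":0,"az":0,"dx":0,"dy":0,"dz":0,"claw":8}
  ]
}}

```text
time_s: 18.55
tcp_pos: [0.5689, 0.0043, 0.1223]
ee_rot: [[0.414, -0.91, 0.001], [-0.91, -0.414, 0.0], [0.001, -0.001, -1.0]]
wrist_force: [5.4, 0.4, -3.8]
gripper_width: 0.175
gripper_force: 30.0
```

>>> {"method": "play_rows", "body": {
  "steps": [
    {"ax":0,"ay":0,"az":-1.042,"dx":0.02,"dy":2,"dz":0,"claw":8},
    {"ax":0,"ay":0,"az":0,"dx":0,"dy":0,"dz":0,"claw":8}
  ]
}}

```text
time_s: 18.75
tcp_pos: [0.5673, 0.0036, 0.1223]
ee_rot: [[0.43, -0.903, 0.002], [-0.903, -0.43, 0.0], [0.001, -0.002, -1.0]]
wrist_force: [5.4, 0.1, -3.4]
gripper_width: 0.179
gripper_force: 30.0
```

>>> {"method": "play_rows", "body": {
  "steps": [
    {"ax":0,"ay":0,"az":-1.042,"dx":0.02,"dy":2,"dz":0,"claw":8},
    {"ax":0,"ay":0,"az":0,"dx":0,"dy":0,"dz":0,"claw":8}
  ]
}}

```text
time_s: 18.95
tcp_pos: [0.5662, 0.0031, 0.1223]
ee_rot: [[0.447, -0.895, 0.003], [-0.895, -0.447, 0.001], [0.001, -0.003, -1.0]]
wrist_force: [6.8, 0.9, -3.4]
gripper_width: 0.174
gripper_force: 30.0
```

>>> {"method": "play_rows", "body": {
  "steps": [
    {"ax":0,"ay":0,"az":-1.042,"dx":0.02,"dy":2,"dz":0,"claw":8},
    {"ax":0,"ay":0,"az":0,"dx":0,"dy":0,"dz":0,"claw":8}
  ]
}}

```text
time_s: 19.15
tcp_pos: [0.5655, 0.0027, 0.1223]
ee_rot: [[0.463, -0.887, 0.006], [-0.887, -0.463, 0.002], [0.001, -0.006, -1.0]]
wrist_force: [9.1, 1.7, -6.2]
gripper_width: 0.176
gripper_force: 30.0
```

>>> {"method": "play_rows", "body": {
  "steps": [
    {"ax":0,"ay":0,"az":-1.042,"dx":0.02,"dy":2,"dz":0,"claw":8},
    {"ax":0,"ay":0,"az":0,"dx":0,"dy":0,"dz":0,"claw":8}
  ]
}}

```text
time_s: 19.35
tcp_pos: [0.5649, 0.0023, 0.1224]
ee_rot: [[0.479, -0.878, 0.009], [-0.878, -0.478, 0.003], [0.002, -0.009, -1.0]]
wrist_force: [12.2, 3.2, -8.4]
gripper_width: 0.176
gripper_force: 30.1
```

>>> {"method": "play_rows", "body": {
  "steps": [
    {"ax":0,"ay":0,"az":-1.042,"dx":0.02,"dy":2,"dz":0,"claw":8},
    {"ax":0,"ay":0,"az":0,"dx":0,"dy":0,"dz":0,"claw":8}
  ]
}}

```text
time_s: 19.55
tcp_pos: [0.5604, -0.0001, 0.1223]
ee_rot: [[0.495, -0.869, 0.002], [-0.869, -0.495, -0.0], [0.001, -0.001, -1.0]]
wrist_force: [5.8, -0.6, -2.9]
gripper_width: 0.174
gripper_force: 30.0
```

```bash
python3 -c "
from h import *
lev()"
```

```text
t 19.55 lever 0.2276 r mm 109.6 Ft -4.79 Fr -3.32 Fz -2.9
```

Click 1 felt: the push rose to 12 N, then dropped back to about 5 N as the lever jumped at roughly 0.20 rad. On to the second.

>>> {"method": "play_rows", "body": {
  "steps": [
    {"ax":0,"ay":0,"az":-1.042,"dx":0.02,"dy":2,"dz":0,"claw":8},
    {"ax":0,"ay":0,"az":0,"dx":0,"dy":0,"dz":0,"claw":8}
  ]
}}

```text
time_s: 19.75
tcp_pos: [0.5583, -0.0013, 0.1223]
ee_rot: [[0.511, -0.86, 0.001], [-0.86, -0.511, -0.0], [0.001, -0.001, -1.0]]
wrist_force: [5.0, -1.3, -3.1]
gripper_width: 0.177
gripper_force: 30.0
```

>>> {"method": "play_rows", "body": {
  "steps": [
    {"ax":0,"ay":0,"az":-1.042,"dx":0.02,"dy":2,"dz":0,"claw":8},
    {"ax":0,"ay":0,"az":0,"dx":0,"dy":0,"dz":0,"claw":8}
  ]
}}

```text
time_s: 19.95
tcp_pos: [0.5565, -0.0025, 0.1223]
ee_rot: [[0.526, -0.85, 0.001], [-0.85, -0.526, -0.0], [0.001, -0.001, -1.0]]
wrist_force: [4.4, -1.6, -3.7]
gripper_width: 0.173
gripper_force: 30.0
```

>>> {"method": "play_rows", "body": {
  "steps": [
    {"ax":0,"ay":0,"az":-1.042,"dx":0.02,"dy":2,"dz":0,"claw":8},
    {"ax":0,"ay":0,"az":0,"dx":0,"dy":0,"dz":0,"claw":8}
  ]
}}

```text
time_s: 20.15
tcp_pos: [0.5548, -0.0036, 0.1223]
ee_rot: [[0.542, -0.841, 0.001], [-0.841, -0.542, -0.0], [0.001, -0.001, -1.0]]
wrist_force: [6.2, -0.1, -3.2]
gripper_width: 0.175
gripper_force: 30.0
```

>>> {"method": "play_rows", "body": {
  "steps": [
    {"ax":0,"ay":0,"az":-1.042,"dx":0.02,"dy":2,"dz":0,"claw":8},
    {"ax":0,"ay":0,"az":0,"dx":0,"dy":0,"dz":0,"claw":8}
  ]
}}

```text
time_s: 20.35
tcp_pos: [0.5531, -0.0048, 0.1223]
ee_rot: [[0.557, -0.831, 0.001], [-0.831, -0.557, -0.0], [0.001, -0.0, -1.0]]
wrist_force: [4.3, -0.8, -3.0]
gripper_width: 0.173
gripper_force: 30.0
```

>>> {"method": "play_rows", "body": {
  "steps": [
    {"ax":0,"ay":0,"az":-1.042,"dx":0.02,"dy":2,"dz":0,"claw":8},
    {"ax":0,"ay":0,"az":0,"dx":0,"dy":0,"dz":0,"claw":8}
  ]
}}

```text
time_s: 20.55
tcp_pos: [0.5515, -0.0059, 0.1223]
ee_rot: [[0.572, -0.82, 0.001], [-0.82, -0.572, -0.0], [0.001, -0.001, -1.0]]
wrist_force: [6.1, -2.7, -2.8]
gripper_width: 0.176
gripper_force: 30.0
```

>>> {"method": "play_rows", "body": {
  "steps": [
    {"ax":0,"ay":0,"az":-1.042,"dx":0.02,"dy":2,"dz":0,"claw":8},
    {"ax":0,"ay":0,"az":0,"dx":0,"dy":0,"dz":0,"claw":8}
  ]
}}

```text
time_s: 20.75
tcp_pos: [0.5504, -0.0067, 0.1223]
ee_rot: [[0.586, -0.81, 0.002], [-0.81, -0.586, 0.0], [0.001, -0.002, -1.0]]
wrist_force: [5.9, 0.6, -4.0]
gripper_width: 0.172
gripper_force: 30.0
```

>>> {"method": "play_rows", "body": {
  "steps": [
    {"ax":0,"ay":0,"az":-1.042,"dx":0.02,"dy":2,"dz":0,"claw":8},
    {"ax":0,"ay":0,"az":0,"dx":0,"dy":0,"dz":0,"claw":8}
  ]
}}

```text
time_s: 20.95
tcp_pos: [0.5494, -0.0075, 0.1223]
ee_rot: [[0.601, -0.799, 0.004], [-0.799, -0.601, 0.001], [0.002, -0.004, -1.0]]
wrist_force: [7.7, 1.3, -5.0]
gripper_width: 0.177
gripper_force: 30.0
```

>>> {"method": "play_rows", "body": {
  "steps": [
    {"ax":0,"ay":0,"az":-1.042,"dx":0.02,"dy":2,"dz":0,"claw":8},
    {"ax":0,"ay":0,"az":0,"dx":0,"dy":0,"dz":0,"claw":8}
  ]
}}

```text
time_s: 21.15
tcp_pos: [0.5488, -0.0079, 0.1224]
ee_rot: [[0.615, -0.788, 0.006], [-0.788, -0.615, 0.002], [0.002, -0.006, -1.0]]
wrist_force: [10.5, 3.2, -6.5]
gripper_width: 0.174
gripper_force: 30.0
```

>>> {"method": "play_rows", "body": {
  "steps": [
    {"ax":0,"ay":0,"az":-1.042,"dx":0.02,"dy":2,"dz":0,"claw":8},
    {"ax":0,"ay":0,"az":0,"dx":0,"dy":0,"dz":0,"claw":8}
  ]
}}

```text
time_s: 21.35
tcp_pos: [0.5483, -0.0084, 0.1224]
ee_rot: [[0.629, -0.777, 0.009], [-0.777, -0.629, 0.003], [0.003, -0.009, -1.0]]
wrist_force: [12.5, 6.5, -9.6]
gripper_width: 0.176
gripper_force: 30.1
```

>>> {"method": "play_rows", "body": {
  "steps": [
    {"ax":0,"ay":0,"az":-1.042,"dx":0.02,"dy":2,"dz":0,"claw":8},
    {"ax":0,"ay":0,"az":0,"dx":0,"dy":0,"dz":0,"claw":8}
  ]
}}

```text
time_s: 21.55
tcp_pos: [0.5449, -0.0112, 0.1223]
ee_rot: [[0.644, -0.765, 0.004], [-0.765, -0.644, 0.0], [0.002, -0.003, -1.0]]
wrist_force: [7.5, -1.2, -4.4]
gripper_width: 0.175
gripper_force: 30.0
```

```bash
python3 -c "
from h import *
lev()"
```

```text
t 21.55 lever 0.4014 r mm 109.2 Ft -5.06 Fr -5.64 Fz -4.4
```

Click 2 felt at about 0.38 rad (14 N, then a drop). Going for click 3 with a slight inward correction to relieve the radial force.

>>> {"method": "play_rows", "body": {
  "steps": [
    {"ax":0,"ay":0,"az":-1.042,"dx":0.15,"dy":2,"dz":0,"claw":8},
    {"ax":0,"ay":0,"az":-1.042,"dx":0.15,"dy":2,"dz":0,"claw":8},
    {"ax":0,"ay":0,"az":0,"dx":0,"dy":0,"dz":0,"claw":8}
  ]
}}

```text
time_s: 21.85
tcp_pos: [0.5414, -0.0143, 0.1223]
ee_rot: [[0.672, -0.741, 0.003], [-0.741, -0.672, 0.0], [0.002, -0.002, -1.0]]
wrist_force: [6.2, 0.1, -4.1]
gripper_width: 0.173
gripper_force: 30.0
```

>>> {"method": "play_rows", "body": {
  "steps": [
    {"ax":0,"ay":0,"az":-1.042,"dx":0.15,"dy":2,"dz":0,"claw":8},
    {"ax":0,"ay":0,"az":-1.042,"dx":0.15,"dy":2,"dz":0,"claw":8},
    {"ax":0,"ay":0,"az":0,"dx":0,"dy":0,"dz":0,"claw":8}
  ]
}}

```text
time_s: 22.15
tcp_pos: [0.5383, -0.0173, 0.1223]
ee_rot: [[0.698, -0.716, 0.002], [-0.716, -0.698, 0.0], [0.001, -0.001, -1.0]]
wrist_force: [5.7, -0.3, -4.2]
gripper_width: 0.173
gripper_force: 30.0
```

>>> {"method": "play_rows", "body": {
  "steps": [
    {"ax":0,"ay":0,"az":-1.042,"dx":0.15,"dy":2,"dz":0,"claw":8},
    {"ax":0,"ay":0,"az":0,"dx":0,"dy":0,"dz":0,"claw":8}
  ]
}}

```text
time_s: 22.35
tcp_pos: [0.5369, -0.0187, 0.1223]
ee_rot: [[0.711, -0.703, 0.002], [-0.703, -0.711, 0.0], [0.001, -0.001, -1.0]]
wrist_force: [4.8, 0.5, -3.1]
gripper_width: 0.175
gripper_force: 30.0
```

>>> {"method": "play_rows", "body": {
  "steps": [
    {"ax":0,"ay":0,"az":-1.042,"dx":0.15,"dy":2,"dz":0,"claw":8},
    {"ax":0,"ay":0,"az":0,"dx":0,"dy":0,"dz":0,"claw":8}
  ]
}}

```text
time_s: 22.55
tcp_pos: [0.5358, -0.0199, 0.1223]
ee_rot: [[0.723, -0.69, 0.002], [-0.69, -0.723, 0.001], [0.001, -0.002, -1.0]]
wrist_force: [6.8, 2.4, -2.8]
gripper_width: 0.179
gripper_force: 30.0
```

>>> {"method": "play_rows", "body": {
  "steps": [
    {"ax":0,"ay":0,"az":-1.042,"dx":0.15,"dy":2,"dz":0,"claw":8},
    {"ax":0,"ay":0,"az":0,"dx":0,"dy":0,"dz":0,"claw":8}
  ]
}}

```text
time_s: 22.75
tcp_pos: [0.535, -0.0207, 0.1223]
ee_rot: [[0.736, -0.677, 0.004], [-0.677, -0.736, 0.002], [0.001, -0.004, -1.0]]
wrist_force: [6.3, 4.7, -3.9]
gripper_width: 0.172
gripper_force: 30.0
```

>>> {"method": "play_rows", "body": {
  "steps": [
    {"ax":0,"ay":0,"az":-1.042,"dx":0.15,"dy":2,"dz":0,"claw":8},
    {"ax":0,"ay":0,"az":0,"dx":0,"dy":0,"dz":0,"claw":8}
  ]
}}

```text
time_s: 22.95
tcp_pos: [0.5343, -0.0216, 0.1223]
ee_rot: [[0.748, -0.664, 0.005], [-0.664, -0.748, 0.003], [0.002, -0.006, -1.0]]
wrist_force: [6.7, 7.7, -5.0]
gripper_width: 0.173
gripper_force: 30.0
```

>>> {"method": "play_rows", "body": {
  "steps": [
    {"ax":0,"ay":0,"az":-1.042,"dx":0.05,"dy":2,"dz":0,"claw":8},
    {"ax":0,"ay":0,"az":0,"dx":0,"dy":0,"dz":0,"claw":8}
  ]
}}

```text
time_s: 23.15
tcp_pos: [0.5338, -0.0222, 0.1224]
ee_rot: [[0.76, -0.65, 0.007], [-0.65, -0.76, 0.005], [0.002, -0.008, -1.0]]
wrist_force: [8.1, 10.0, -6.7]
gripper_width: 0.176
gripper_force: 30.0
```

>>> {"method": "play_rows", "body": {
  "steps": [
    {"ax":0,"ay":0,"az":-1.042,"dx":0.05,"dy":2,"dz":0,"claw":8},
    {"ax":0,"ay":0,"az":0,"dx":0,"dy":0,"dz":0,"claw":8}
  ]
}}

```text
time_s: 23.35
tcp_pos: [0.5308, -0.0255, 0.1223]
ee_rot: [[0.772, -0.636, 0.002], [-0.636, -0.772, 0.001], [0.001, -0.002, -1.0]]
wrist_force: [5.5, 2.5, -3.4]
gripper_width: 0.169
gripper_force: 30.0
```

```bash
python3 -c "
from h import *
lev()"
```

```text
t 23.35 lever 0.5861 r mm 108.8 Ft -5.49 Fr -2.61 Fz -3.4
```

Click 3 felt at about 0.56 rad. Going for the fourth, carefully.

>>> {"method": "play_rows", "body": {
  "steps": [
    {"ax":0,"ay":0,"az":-1.042,"dx":0.08,"dy":2,"dz":0,"claw":8},
    {"ax":0,"ay":0,"az":-1.042,"dx":0.08,"dy":2,"dz":0,"claw":8},
    {"ax":0,"ay":0,"az":0,"dx":0,"dy":0,"dz":0,"claw":8}
  ]
}}

```text
time_s: 23.65
tcp_pos: [0.528, -0.0291, 0.1223]
ee_rot: [[0.794, -0.607, 0.002], [-0.607, -0.794, 0.001], [0.001, -0.002, -1.0]]
wrist_force: [4.6, 2.9, -2.5]
gripper_width: 0.171
gripper_force: 30.0
```

>>> {"method": "play_rows", "body": {
  "steps": [
    {"ax":0,"ay":0,"az":-1.042,"dx":0.08,"dy":2,"dz":0,"claw":8},
    {"ax":0,"ay":0,"az":-1.042,"dx":0.08,"dy":2,"dz":0,"claw":8},
    {"ax":0,"ay":0,"az":0,"dx":0,"dy":0,"dz":0,"claw":8}
  ]
}}

```text
time_s: 23.95
tcp_pos: [0.5255, -0.0325, 0.1223]
ee_rot: [[0.816, -0.578, 0.001], [-0.578, -0.816, 0.001], [0.0, -0.001, -1.0]]
wrist_force: [4.7, 1.4, -2.3]
gripper_width: 0.172
gripper_force: 30.0
```

>>> {"method": "play_rows", "body": {
  "steps": [
    {"ax":0,"ay":0,"az":-1.042,"dx":0.08,"dy":2,"dz":0,"claw":8},
    {"ax":0,"ay":0,"az":0,"dx":0,"dy":0,"dz":0,"claw":8}
  ]
}}

```text
time_s: 24.15
tcp_pos: [0.5243, -0.0343, 0.1223]
ee_rot: [[0.826, -0.563, 0.001], [-0.563, -0.826, 0.001], [0.0, -0.001, -1.0]]
wrist_force: [4.6, 2.0, -1.9]
gripper_width: 0.175
gripper_force: 30.0
```

>>> {"method": "play_rows", "body": {
  "steps": [
    {"ax":0,"ay":0,"az":-1.042,"dx":0.08,"dy":2,"dz":0,"claw":8},
    {"ax":0,"ay":0,"az":0,"dx":0,"dy":0,"dz":0,"claw":8}
  ]
}}

```text
time_s: 24.35
tcp_pos: [0.5235, -0.0357, 0.1223]
ee_rot: [[0.836, -0.548, 0.001], [-0.548, -0.836, 0.001], [0.0, -0.002, -1.0]]
wrist_force: [3.6, 5.1, -2.9]
gripper_width: 0.171
gripper_force: 30.0
```

>>> {"method": "play_rows", "body": {
  "steps": [
    {"ax":0,"ay":0,"az":-1.042,"dx":0.05,"dy":2,"dz":0,"claw":8},
    {"ax":0,"ay":0,"az":0,"dx":0,"dy":0,"dz":0,"claw":8}
  ]
}}

```text
time_s: 24.55
tcp_pos: [0.5228, -0.0367, 0.1223]
ee_rot: [[0.846, -0.533, 0.002], [-0.533, -0.846, 0.002], [0.001, -0.003, -1.0]]
wrist_force: [5.2, 7.0, -4.2]
gripper_width: 0.172
gripper_force: 30.0
```

>>> {"method": "play_rows", "body": {
  "steps": [
    {"ax":0,"ay":0,"az":-1.042,"dx":0.05,"dy":2,"dz":0,"claw":8},
    {"ax":0,"ay":0,"az":0,"dx":0,"dy":0,"dz":0,"claw":8}
  ]
}}

```text
time_s: 24.75
tcp_pos: [0.5224, -0.0375, 0.1223]
ee_rot: [[0.855, -0.518, 0.004], [-0.518, -0.855, 0.004], [0.001, -0.005, -1.0]]
wrist_force: [4.6, 11.0, -3.1]
gripper_width: 0.177
gripper_force: 30.0
```

>>> {"method": "play_rows", "body": {
  "steps": [
    {"ax":0,"ay":0,"az":-1.042,"dx":0.05,"dy":2,"dz":0,"claw":8},
    {"ax":0,"ay":0,"az":0,"dx":0,"dy":0,"dz":0,"claw":8}
  ]
}}

```text
time_s: 24.95
tcp_pos: [0.5214, -0.0391, 0.1223]
ee_rot: [[0.865, -0.502, 0.004], [-0.502, -0.865, 0.004], [0.001, -0.005, -1.0]]
wrist_force: [4.8, 9.4, -3.2]
gripper_width: 0.171
gripper_force: 30.0
```

```bash
python3 -c "
from h import *
lev()"
```

```text
t 24.95 lever 0.7382 r mm 108.5 Ft -10.51 Fr 0.79 Fz -3.2
```

>>> {"method": "play_rows", "body": {
  "steps": [
    {"ax":0,"ay":0,"az":-0.521,"dx":0.02,"dy":1,"dz":0,"claw":8},
    {"ax":0,"ay":0,"az":0,"dx":0,"dy":0,"dz":0,"claw":8},
    {"ax":0,"ay":0,"az":0,"dx":0,"dy":0,"dz":0,"claw":8}
  ]
}}

```text
time_s: 25.25
tcp_pos: [0.52, -0.0414, 0.1223]
ee_rot: [[0.869, -0.494, 0.001], [-0.494, -0.869, 0.002], [0.0, -0.002, -1.0]]
wrist_force: [3.8, 5.5, -3.7]
gripper_width: 0.176
gripper_force: 30.0
```

>>> {"method": "play_rows", "body": {
  "steps": [
    {"ax":0,"ay":0,"az":-0.521,"dx":0.02,"dy":1,"dz":0,"claw":8},
    {"ax":0,"ay":0,"az":0,"dx":0,"dy":0,"dz":0,"claw":8},
    {"ax":0,"ay":0,"az":0,"dx":0,"dy":0,"dz":0,"claw":8}
  ]
}}

```text
time_s: 25.55
tcp_pos: [0.5194, -0.0424, 0.1223]
ee_rot: [[0.874, -0.486, 0.001], [-0.486, -0.874, 0.001], [0.0, -0.002, -1.0]]
wrist_force: [4.8, 5.0, -2.4]
gripper_width: 0.173
gripper_force: 30.0
```

```bash
python3 -c "
from h import *
lev()"
```

```text
t 25.55 lever 0.7737 r mm 108.5 Ft -6.74 Fr -1.75 Fz -2.4
```

Click 4 felt at about 0.745 rad (push dropped from 12 to about 6.5 N). I'll advance a little further into the gap before the fifth pin, then hold.

>>> {"method": "play_rows", "body": {
  "steps": [
    {"ax":0,"ay":0,"az":-1.042,"dx":0.08,"dy":2,"dz":0,"claw":8},
    {"ax":0,"ay":0,"az":-1.042,"dx":0.08,"dy":2,"dz":0,"claw":8},
    {"ax":0,"ay":0,"az":0,"dx":0,"dy":0,"dz":0,"claw":8},
    {"ax":0,"ay":0,"az":0,"dx":0,"dy":0,"dz":0,"claw":8},
    {"ax":0,"ay":0,"az":0,"dx":0,"dy":0,"dz":0,"claw":8},
    {"ax":0,"ay":0,"az":0,"dx":0,"dy":0,"dz":0,"claw":8},
    {"ax":0,"ay":0,"az":0,"dx":0,"dy":0,"dz":0,"claw":8},
    {"ax":0,"ay":0,"az":0,"dx":0,"dy":0,"dz":0,"claw":8}
  ]
}}

```text
time_s: 26.35
tcp_pos: [0.5172, -0.0465, 0.1223]
ee_rot: [[0.891, -0.454, 0.0], [-0.454, -0.891, 0.001], [-0.0, -0.001, -1.0]]
wrist_force: [3.2, 3.0, -1.4]
gripper_width: 0.174
gripper_force: 30.0
```

```bash
python3 -c "
from h import *
lev()
c=capture('side');cv2.imwrite('pics/end.png',cv2.resize(c['frame'][120:240,250:400],None,fx=5,fy=5,interpolation=cv2.INTER_CUBIC))"
```

```text
t 26.35 lever 0.8166 r mm 108.5 Ft -4.12 Fr -1.47 Fz -1.4
```

View pics/end.png

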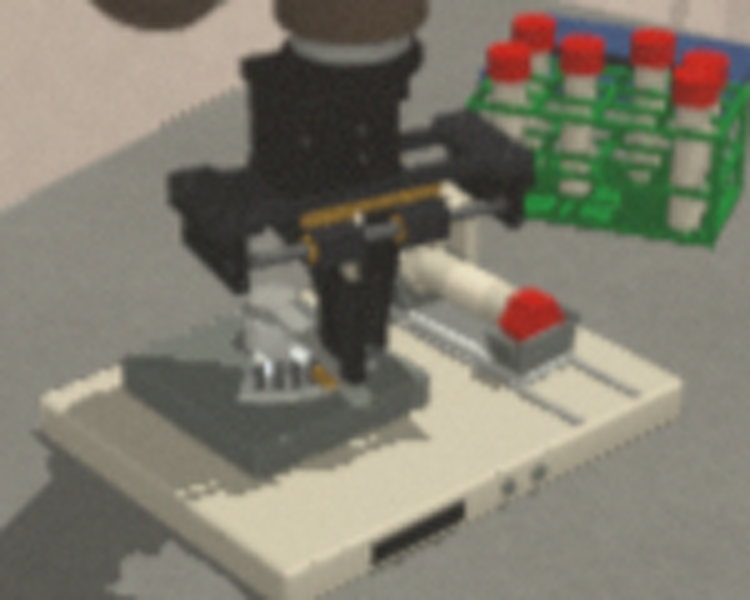

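The picture shows the tube still seated, cap at (530,315), moved along with the carriage. The gripper holds the lever (355,340) just past the visible pins (250–310,375), with the push at 4 N, short of the fifth pin. Handing in.

```bash
python3 -c "
from h import *
print(finish_job())"
```

```text
the job is handed in; nothing more can be done
None
```

The job is handed in: the tube lies in the saddles, foot towards the bridge, and the gripper still holds the lever at about 0.82 rad, after four felt clicks and short of the fifth.

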